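Close a split flow cell on its dowels and hold it shut

TASK

Put the split flow cell together for clamping: of the three white liner sleeves standing in the steel tray, set the one that fits the round seat of the bolted-down lower half upright and fully home in that seat, and leave the other two in the tray where they stand. Then set the loose upper half, boss up, over both dowel pins of the lower half and press it down against the lift springs until the two halves meet flush all round. Finish while still holding it pressed shut, so that a colleague can put in the clamp screws, and do not push the other things on the bench about.

Things in the scene. Friction and masses are not known exactly. Their poses are not given: they have to be found in the camera images.
- lower_half: Lower half of the cell, fixed to the bench (its place and yaw vary): an aluminium block 100 mm (x) by 64 mm (y) by 22 mm on a dark steel foot plate 124 x 86 x 8 mm. Origin at the centre of the foot's underside; z up, x along the line of the two dowel pins. Its flat top (the joint face) is 30 mm above the origin. A hose barb sticks 15 mm out of its -y side.
- seat (a point): Centre of the mouth of the round seat, in the joint face of the lower half: a blind hole 36 mm in diameter and 10 mm deep, axis up. A sleeve fully home stands 14 mm above the joint face.
- seat_floor (a point): Centre of the seat's floor, 10 mm below seat.
- pin_a (a point): Tip of one upright dowel pin of the lower half: 9 mm diameter with a rounded nose (last 5 mm), its tip 26 mm above the joint face, 35 mm from the seat's axis towards +x of the lower half.
- pin_b (a point): Tip of the other, equal dowel pin, 35 mm towards -x.
- spring_a (a joint): Lift spring round pin_a: a coil with a steel collar 17.6 mm across on top, which slides down the pin. 0 = fully up, the collar's top 6 mm above the joint face; 0.006 = pressed level with the joint face. It pushes up with 2.5 N at 0 and 6 N at 0.006.
- spring_b (a joint): The same round pin_b. Together they carry the upper half 6 mm off the joint face until it is pressed; about 10 N of push on the upper half closes the gap, and more then bears metal on metal.
- upper_half: Loose upper half, 0.26 kg, lying boss up: an aluminium plate 100 mm (x) by 64 mm (y) by 22 mm. Origin at the centre of its underside, z up. A hose barb sticks 15 mm out of its +y side; small screw holes at the corners. It fits either way round. Resting on the springs its origin is 6 mm above seat; shut, it is level with it.
- recess (a point): Centre of the mouth of the round recess for the sleeve in the underside of the upper half (same point as its origin): 39 mm in diameter, 16 mm deep. The two dowel holes, 10.5 mm and right through the plate, lie 35 mm either side of it on the upper half's x axis.
- boss_top (a point): Centre of the top of the grip boss on the upper half: a block 38 mm (x) by 28 mm (y) and 26 mm high, standing on the middle of the plate; its top is 48 mm above the origin of the upper half. Take it across the 28 mm; fingertips close to the plate can also bear on the plate when pressing.
- tray: Shallow open dark steel tray 270 mm (x) by 86 mm (y), rim 14 mm high, floor and walls 2 mm, fixed to the bench (place and yaw vary). Origin at the centre of its underside.
- sleeve_34: White plastic liner sleeve, a plain upright tube 34 mm outside, 26 mm inside, 24 mm high, 0.03 kg, its lower 4 mm tapered to 30.4 mm as a lead-in. Origin at the centre of its underside, z along its axis. This is the one that fits the seat. The three sleeves stand in a row along the tray, about 85 mm apart, in any order.
- sleeve_28: Look-alike sleeve, 28 mm outside, 20 mm inside, 24 mm high, tapered at the foot likewise: too small for the seat. Origin at the centre of its underside.
- sleeve_40: Look-alike sleeve, 40 mm outside, 32 mm inside, 24 mm high, tapered at the foot likewise: too large for the seat. Origin at the centre of its underside.
- carton: Bystander: small white carton, 60 x 110 x 70 mm, behind the work. Leave it.
- beaker: Bystander: glass beaker, 50 mm across, 65 mm high, behind the work. Leave it.
- timer: Bystander: grey bench timer, 58 x 64 x 17 mm, at the left. Leave it.
- amber_bottle: Bystander: brown reagent bottle with a blue cap, 56 mm across, 106 mm high, behind the work to the right. Leave it.

How it is judged:
By the outcome, as a careful person would: the job done as asked, in the order asked, and still so for the second after the job is handed in, while the arm keeps its last pose, push and grip.
It also fails if it takes over 61 s, if anything falls off the work surface, if the arm or the gripper's body presses on something with over 40 N, if the wrist force passes 120 N, or if a joint passes its speed limit or range.

ROBOT

A 6-joint arm with a two-finger parallel gripper is mounted at the origin on the work surface; the furniture and walls round the work are solid. World frame = base frame: x ahead of the robot, y to its left, z up, the work surface at z = 0. Lengths are in m, angles in rad, forces in N, time in s.
With the tool pointing down it reaches from about 0.275 to 0.975 m from the base axis. Payload 8.4 kg.
Tool frame: the origin (TCP) lies between the finger pads; the fingertips stand 11 mm ahead of it and the grasp point (between the pads) lies 8 mm behind it; z points along the fingers, y is the direction in which the jaws open and shut (so a half turn about z gives the same grasp; the last joint's range is limited). The gripper opens to 92 mm and grips with 3 to 60 N. Pads are 20 mm wide; open, the fingers measure 128 mm over their backs; the gripper's body (75 mm by 189 mm) begins 69 mm behind the grasp point.
Start: joints at [-1.111, 0.353, 1.633, -0, 1.155, -0.002], TCP at [0.278, -0.56, 0.226] pointing down, gripper open.
Joint ranges: [-2.63, 2.63], [-0.92, 2.1], [0.06, 2.66], [-1.3, 4.44], [0, 2.69], [-3.02, 3.02]. Speed limits (rad/s): [2.22, 2.22, 2.79, 3.14, 3.14, 3.14].

INTERFACE

Orientations are given as a rotation vector (axis times angle).
In Python, from bench import readout, optics, manip gives the robot as it stands.
- The arm moves only by the shell command python3 -m handwheel 'ROWS' [FORCE]. ROWS is JSON, a list of rows, each a list of 3 entries, a list of its own where there are three numbers: the shift along the world's x, y, z in mm, then the turn about the world's z in rad, then the finger opening in mm, from 0 to 91.9. A call has 1 to 12 rows; each row is the pose to reach, as a shift and turn from the pose commanded when the call began; what a row does not reach only later rows make up. A row lasts 1/10 s, in which the tool goes at most 50 mm and 8.59 degrees, less where a joint would pass 70% of its speed; a pose out of reach is approached as far as the arm can. A call with a gripper value outside its range is refused whole. The fingers move at their own pace and stop on an object; FORCE is the grip in N (left out, the last holds). Time passes only in rows, so rows that repeat a pose let the fingers close. It gives the time, the measured TCP pose, the force and the opening at its end, in the units of the state.
- readout.get_obs(): the state, without advancing time (a new reading comes with each control period).
- optics.snapshot(name): name is "scene" or "top" or "wrist"; returns a dict with "color" (384x512x3 uint8, red, green, blue), "fx", "fy", "cx", "cy" (pixels), "rvec" (rotation vector, rad) and "tvec" (3), from world to camera coordinates, as OpenCV has them; the wrist camera has in their place "T_tool_cam" (4x4, takes a point from camera to tool coordinates, whose origin is the TCP and whose axes are the flange's). Camera axes: x right, y down, z forward; pixel columns grow to the right and rows downward; lengths in m; the calibration is good to about 2 mm. A picture is of the moment at which its call begins: read the wrist's pose just before it. There is no depth.
- manip.hand_in(): hands the job in, once; it reports no verdict.
The state is a dict: "clock": time; "joint_pos": joint angles; "qvel": joint speeds; "effort": joint torques, N m; "eef_pos": TCP position; "eef_rot": TCP orientation; "ft_force": force on the tool from outside, world axes, zero at the start; "wrist_torque": the same for the moment, N m; "width": finger opening in m.
Only numpy, scipy, OpenCV 4.12 (cv2) and the standard library are available. Lean on these libraries where they do the work, as an engineer would, in place of code of your own. Each camera call takes 0.05 s, during which the arm holds its last target.

## Working session

There is one attempt and no reset: what is moved stays moved. The work goes in short steps, Python scripts to look and compute and a shell command to move; the robot and the scene stay as the last step left them, time stands still between calls to the robot, and variables do not carry over. Pictures are saved under pics/ and viewed, and the job is handed in when it is done.

```bash
mkdir -p pics; ls; python3 - <<'E'
from bench import readout, optics
import cv2
o=readout.get_obs();print({k:(v if not hasattr(v,'round') else v) for k,v in o.items()})
for n in("scene","top","wrist"):
    s=optics.snapshot(n);cv2.imwrite(f"pics/{n}0.png",cv2.cvtColor(s["color"],cv2.COLOR_RGB2BGR))
    print(n,{k:v for k,v in s.items() if k!="color"})
E
```

```text
pics
{'clock': 0.0, 'joint_pos': array([-1.11135937e+00,  3.53602508e-01,  1.63415253e+00,  1.74937845e-05,
        1.15523556e+00, -2.40152367e-03]), 'qvel': array([ 0.00037622,  0.00189246,  0.0019561 , -0.00025034, -0.00027708,
        0.00049884]), 'effort': array([ 3.57161996e-03, -5.93832493e+01, -3.34217834e+01,  6.99373498e-02,
        2.33753730e-02, -1.04894320e-04]), 'eef_pos': array([ 0.27827717, -0.55906759,  0.22488434]), 'eef_rot': array([-3.05687706e+00, -7.18700753e-01,  4.72755910e-04]), 'ft_force': array([ 0.53298958, -0.07856837,  0.24951462]), 'wrist_torque': array([-0.01747391,  0.02203772, -0.0467824 ]), 'width': 0.09151862142105767}
scene {'fx': 497.70629371502804, 'fy': 497.70629371502804, 'cx': 257.2976428676156, 'cy': 198.18342964687164, 'rvec': array([ 1.87522543, -0.97720569,  0.5638647 ]), 'tvec': array([-0.22818355,  0.30303918,  1.13504654])}
top {'fx': 380.61917561688176, 'fy': 380.61917561688176, 'cx': 252.40879349438384, 'cy': 184.2469886575988, 'rvec': array([ 2.23820872, -2.17975094,  0.04687096]), 'tvec': array([0.10764845, 0.55402313, 1.20050298])}
wrist {'fx': 318.4321331800252, 'fy': 318.4321331800252, 'cx': 251.62540791946236, 'cy': 191.0923271696279, 'T_tool_cam': array([[ 6.19359498e-04, -9.56199104e-01, -2.92716397e-01,
         8.30665690e-02],
       [ 9.99999691e-01,  4.50363049e-04,  6.44728359e-04,
        -2.12360671e-04],
       [-4.84660031e-04, -2.92716706e-01,  9.56199088e-01,
        -1.58830238e-01],
       [ 0.00000000e+00,  0.00000000e+00,  0.00000000e+00,
         1.00000000e+00]])}
```

View pics/scene0.png

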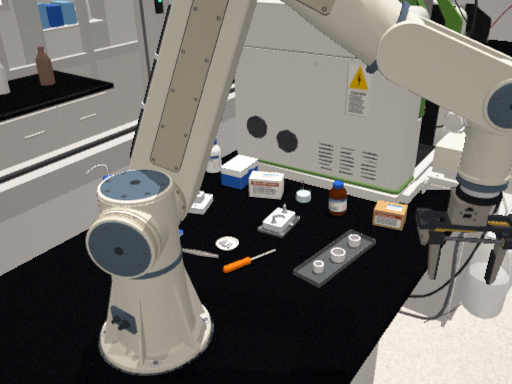

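View pics/top0.png

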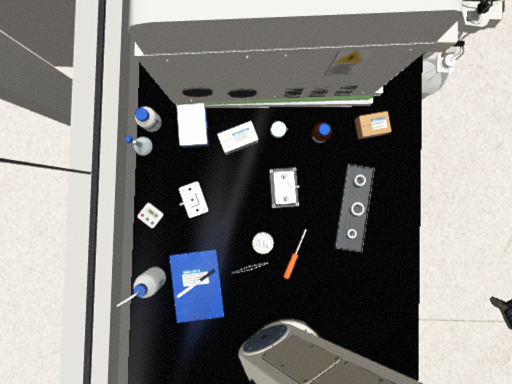

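View pics/wrist0.png

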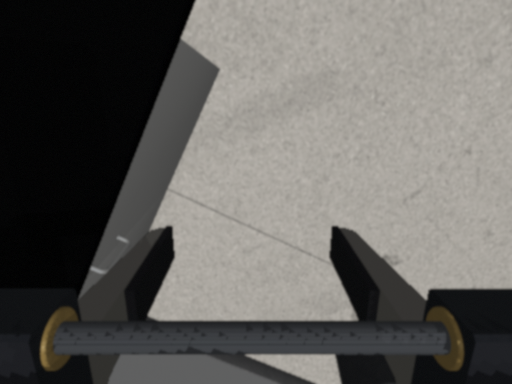

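Top view: lower half near (284,188), the upper half near (193,200), and the sleeves at (360,181), (357,209) and (352,234). I'll enlarge these areas.

```bash
cat > h.py <<'E'
import numpy as np, cv2
def ray(s,uv,z,obs=None):
    uv=np.atleast_2d(np.array(uv,float))
    d=np.c_[(uv[:,0]-s['cx'])/s['fx'],(uv[:,1]-s['cy'])/s['fy'],np.ones(len(uv))]
    if 'rvec' in s:
        R=cv2.Rodrigues(s['rvec'])[0]; C=-R.T@s['tvec']; D=d@R
    else:
        Rt=cv2.Rodrigues(obs['eef_rot'])[0]; T=s['T_tool_cam']
        C=obs['eef_pos']+Rt@T[:3,3]; D=d@(Rt@T[:3,:3]).T
    return C+D*((z-C[2])/D[:,2])[:,None]
def proj(s,P,obs=None):
    P=np.atleast_2d(P)
    if 'rvec' in s:
        R=cv2.Rodrigues(s['rvec'])[0]; c=P@R.T+s['tvec']
    else:
        Rt=cv2.Rodrigues(obs['eef_rot'])[0]; T=s['T_tool_cam']
        c=((P-obs['eef_pos'])@Rt-T[:3,3])@T[:3,:3]
    return np.c_[s['fx']*c[:,0]/c[:,2]+s['cx'],s['fy']*c[:,1]/c[:,2]+s['cy']]
def crop(img,x0,y0,w,h,k,name):
    c=cv2.resize(img[y0:y0+h,x0:x0+w],None,fx=k,fy=k,interpolation=cv2.INTER_CUBIC)
    cv2.imwrite(name,c)
E
python3 - <<'E'
from h import *
import pickle
from bench import optics
im=cv2.imread("pics/top0.png")
crop(im,330,160,52,98,6,"pics/c1.png");crop(im,260,155,50,60,10,"pics/c2.png");crop(im,170,170,50,60,10,"pics/c3.png")
s=optics.snapshot("top")
for n,uv,z in [("lower",(284.5,188),.03),("upper",(193,200),.04),("s1",(360.5,181),.026),("s2",(357.5,209),.026),("s3",(352,234),.026)]: print(n,ray(s,uv,z).round(4))
E
```

```text
lower [[0.5412 0.022  0.03  ]]
upper [[0.4964 0.3045 0.04  ]]
s1 [[ 0.5696 -0.2167  0.026 ]]
s2 [[ 0.4816 -0.2087  0.026 ]]
s3 [[ 0.4032 -0.1929  0.026 ]]
```

```bash
python3 - <<'E'
import cv2,numpy as np
a=[cv2.imread(f"pics/c{i}.png") for i in(1,2,3)]
a=[cv2.resize(x,(int(x.shape[1]*580/x.shape[0]),580)) for x in a]
b=np.hstack(a);print([x.shape for x in a]);cv2.imwrite("pics/c.png",cv2.resize(b,None,fx=min(1,800/b.shape[1]),fy=min(1,800/b.shape[1])))
E
```

```text
[(580, 307, 3), (580, 483, 3), (580, 483, 3)]
```

View pics/c1.png

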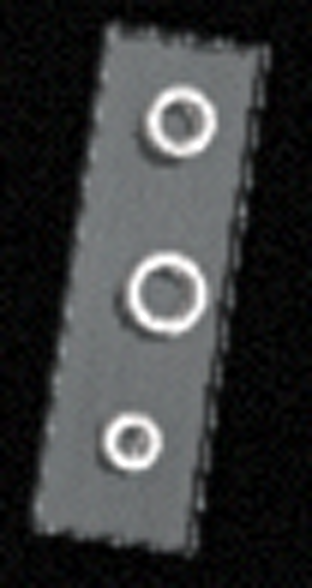

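View pics/c2.png

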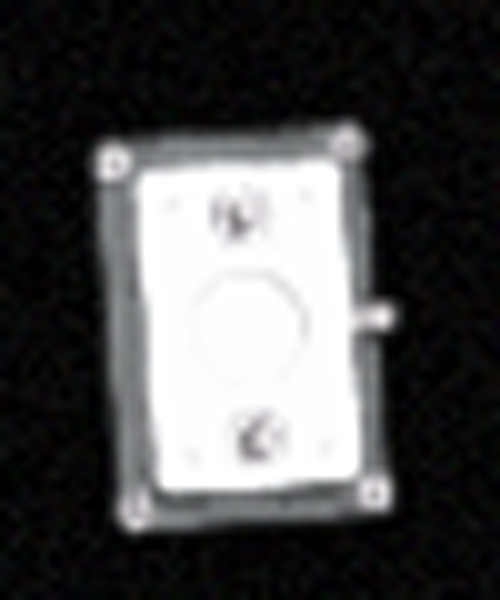

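View pics/c3.png

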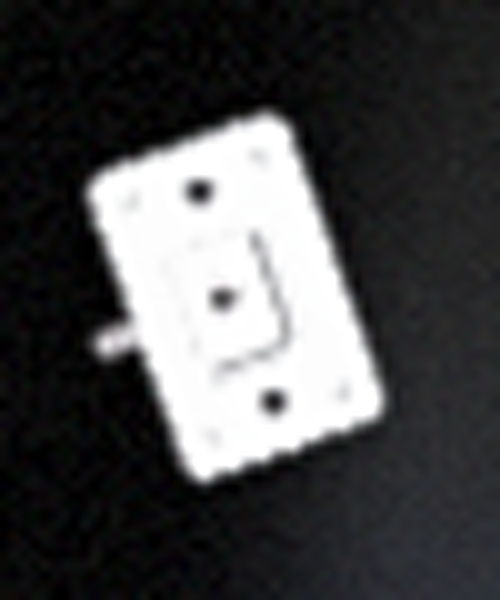

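The three outside diameters scale to about 36, 44 and 31 mm, so the sleeve at (360,180) is the 34. The middle one is the 40 and the lowest is the 28. Next I'll compute poses.

```bash
python3 - <<'E'
from h import *
from bench import optics
s=optics.snapshot("top")
def cr(p,x0,y0,k): p=np.array(p,float); return (p+.5)/k-.5+[x0,y0]
def P(p,x0,y0,k,z): return ray(s,cr(p,x0,y0,k),z)
ang=lambda a,b:np.degrees(np.arctan2(*(b-a)[1::-1]))
for n,p in(("s1",(181,122)),("s2",(166,292)),("s3",(132,441))):print(n,P(p,330,160,6,.026).round(4))
f=P([(113,162),(348,140),(137,512),(376,495)],260,155,10,.01); print("foot",f.mean(0).round(4),ang(f[2],f[0]),ang(f[3],f[1]))
print("seat",P((249,325),260,155,10,.03).round(4)); q=P([(240,215),(258,437)],260,155,10,.036);print(q.mean(0),ang(q[1],q[0]),np.linalg.norm(q[0]-q[1]))
q=P([(199,191),(274,402)],170,170,10,.022);print("up",q.mean(0),ang(q[1],q[0]),np.linalg.norm(q[0]-q[1]),P((222,298),170,170,10,.048))
E
```

```text
s1 [[ 0.573  -0.2143  0.026 ]]
s2 [[ 0.4839 -0.2079  0.026 ]]
s3 [[ 0.406  -0.1915  0.026 ]]
foot [0.5441 0.0221 0.01  ] 5.333659677878187 5.805408940838452
seat [[0.5442 0.0222 0.03  ]]
[0.54373019 0.02276466 0.036     ] 5.986375721845593 0.06919842061226911
up [0.49876785 0.30660588 0.022     ] 21.323001396905806 0.07021485608974426 [[0.49842473 0.30723684 0.048     ]]
```

```bash
python3 -m handwheel '[[[60,70,0],-0.07,60],[[120,140,0],-0.15,60],[[180,210,0],-0.25,60],[[240,280,-20],-0.365,60],[[295,345,-50],-0.365,60],[[295,345,-95],-0.365,60],[[295,345,-95],-0.365,60],[[295,345,-95],-0.365,60],[[295,345,-95],-0.365,60],[[295,345,-95],-0.365,60],[[295,345,-95],-0.365,60]]' 20
cat > look.py <<'E'
import sys,pickle
from h import *
from bench import readout,optics
o=readout.get_obs(); s=optics.snapshot("wrist"); n=sys.argv[1]
img=cv2.cvtColor(s["color"],cv2.COLOR_RGB2BGR); cv2.imwrite(f"pics/{n}.png",img)
pickle.dump((o,s),open(f"{n}.pkl","wb"))
Rt=cv2.Rodrigues(o['eef_rot'])[0]
print(o['clock'],o['eef_pos'].round(4),"jaw axis deg",np.degrees(np.arctan2(Rt[1,1],Rt[0,1])).round(2),"tool z",Rt[:,2].round(4),"F",o['ft_force'].round(1),"w",round(o['width'],4))
E
python3 look.py w1
```

```text
clock: 1.35
eef_pos: [0.5741, -0.2124, 0.1293]
eef_rot: [-3.137, -0.157, 0.003]
ft_force: [0.5, -0.8, 0.4]
width: 0.0603
1.35 [ 0.5741 -0.2124  0.1293] jaw axis deg -84.27 tool z [-1.8e-03  8.0e-04 -1.0e+00] F [ 0.5 -0.8  0.4] w 0.0603
```

View pics/w1.png

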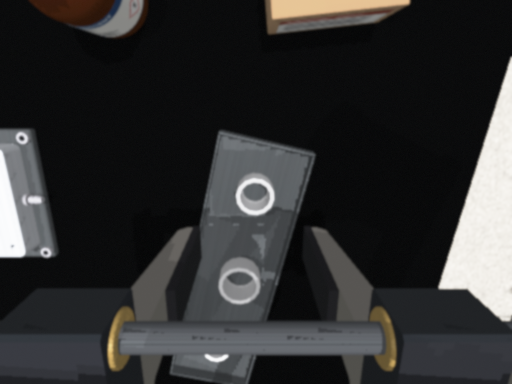

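The wrist view shows the 34 sleeve's rim centred near (255,194) and the 40 at (239,281). I'll fit the rim ellipse to compare with the top-camera position.

```bash
python3 - <<'E'
from h import *
import pickle
o,s=pickle.load(open("w1.pkl","rb"))
g=cv2.cvtColor(s["color"],cv2.COLOR_RGB2GRAY)
crop(cv2.imread("pics/w1.png"),215,150,90,170,4,"pics/c4.png")
m=(g>190).astype(np.uint8);m[:150]=0;m[:,:215]=0;m[:,310:]=0;m[320:]=0
cs,_=cv2.findContours(m,cv2.RETR_CCOMP,cv2.CHAIN_APPROX_NONE)
for c in cs:
    if len(c)>15:
        e=cv2.fitEllipse(c);P=ray(s,c[:,0,:],.026,o);
        (cx,cy),r=cv2.minEnclosingCircle((P[:,:2]*1000).astype(np.float32))
        print(e,ray(s,e[0],.026,o).round(4),"circ",cx,cy,2*r)
print(proj(s,[o['eef_pos']],o))
E
```

```text
((240.0697479248047, 299.6429748535156), (4.505585193634033, 15.669173240661621), 87.21160125732422) [[ 0.4669 -0.212   0.026 ]] circ 466.5444030761719 -212.40692138671875 16.533599853515625
((254.68312072753906, 195.97467041015625), (36.01775360107422, 37.16693878173828), 85.08369445800781) [[ 0.5726 -0.2151  0.026 ]] circ 572.3084106445312 -215.11370849609375 33.455078125
((254.89271545410156, 196.07020568847656), (28.594417572021484, 30.334413528442383), 90.6953125) [[ 0.5725 -0.2153  0.026 ]] circ 572.3081665039062 -215.2379608154297 27.085155487060547
[[251.67742958 250.56373024]]
```

View pics/c4.png

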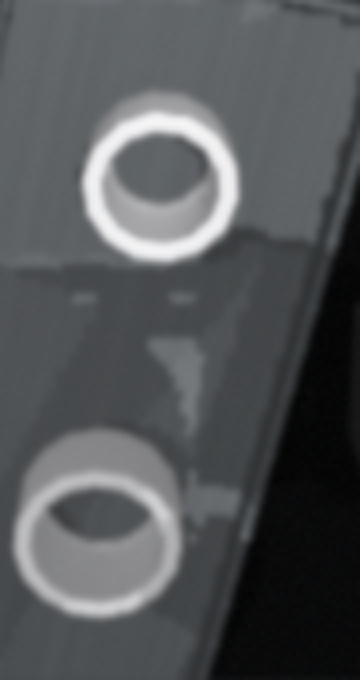

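```bash
python3 -m handwheel '[[[-1.6,-2.8,-45],0,50],[[-1.6,-2.8,-85],0,50],[[-1.6,-2.8,-95],0,50],[[-1.6,-2.8,-95],0,50],[[-1.6,-2.8,-95],0,50]]' 20; python3 look.py w2
```

```text
clock: 1.9
eef_pos: [0.5726, -0.2186, 0.0374]
eef_rot: [3.137, 0.15, 0.003]
ft_force: [0.4, 0.0, 0.2]
width: 0.0497
1.9 [ 0.5726 -0.2186  0.0374] jaw axis deg -84.51 tool z [ 1.9e-03 -8.0e-04 -1.0e+00] F [0.4 0.  0.2] w 0.0497
```

View pics/w2.png

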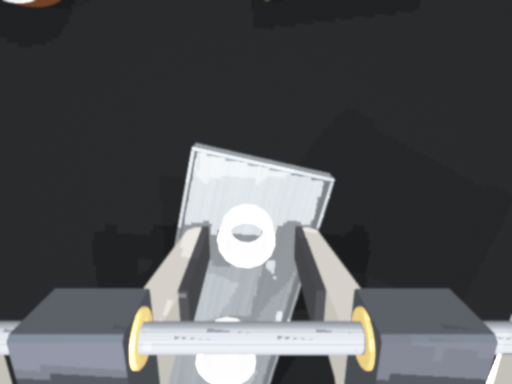

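```bash
python3 -m handwheel '[[[0,3.4,0],0,50],[[0,3.4,-6],0,50],[[0,3.4,-10.4],0,50],[[0,3.4,-10.4],0,50],[[0,3.4,-10.4],0,28],[[0,3.4,-10.4],0,28],[[0,3.4,-10.4],0,28],[[0,3.4,-10.4],0,28],[[0,3.4,-10.4],0,28],[[0,3.4,-10.4],0,28]]' 20; python3 look.py w3
```

```text
clock: 2.95
eef_pos: [0.5719, -0.2139, 0.0252]
eef_rot: [3.138, 0.152, 0.0]
ft_force: [0.1, 0.2, -0.2]
width: 0.0338
2.95 [ 0.5719 -0.2139  0.0252] jaw axis deg -84.45 tool z [ 1.e-04 -0.e+00 -1.e+00] F [ 0.1  0.2 -0.2] w 0.0338
```

```bash
python3 -m handwheel '[[[0,0,40],0,28],[[0,0,85],0,28],[[-25,45,100],0,28],[[-45,95,100],0,28],[[-65,145,100],0,28],[[-80,195,100],0,28],[[-80,236,100],0,28],[[-80,236,100],0,28],[[-80,236,100],0,28],[[-80,236,100],0,28],[[-80,236,100],0,28]]'; python3 look.py w4
```

```text
clock: 4.1
eef_pos: [0.4922, 0.0208, 0.1251]
eef_rot: [3.138, 0.15, -0.0]
ft_force: [-0.0, -0.8, 0.1]
width: 0.0333
4.1 [0.4922 0.0208 0.1251] jaw axis deg -84.54 tool z [ 0.e+00 -2.e-04 -1.e+00] F [-0.  -0.8  0.1] w 0.0333
```

View pics/w4.png

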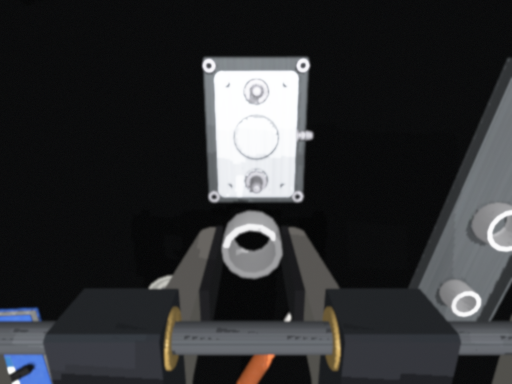

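The wrist view shows the sleeve held, at about (252,245), and the lower half square to the tool, with the seat ring at (256,137). I'll enlarge it.

```bash
python3 - <<'E'
from h import *
im=cv2.imread("pics/w4.png")
crop(im,198,50,124,160,4.8,"pics/c5.png") if False else crop(im,198,50,124,150,4,"pics/c5.png")
E
```

```text
(no output)
```

View pics/c5.png

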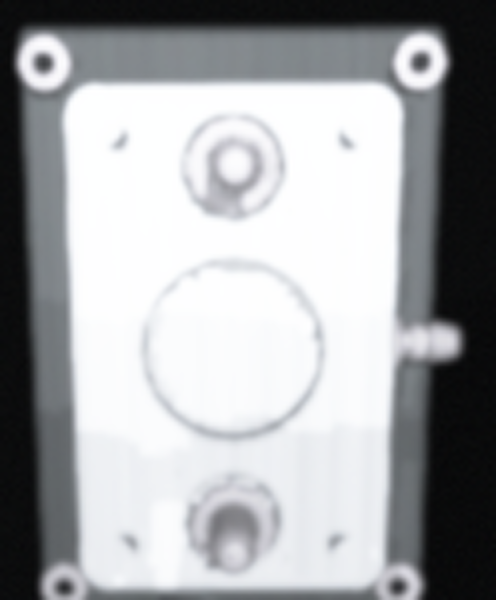

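```bash
python3 - <<'E'
from h import *
import pickle
o,s=pickle.load(open("w4.pkl","rb"))
def cr(p): p=np.array(p,float); return (p+.5)/4-.5+[198,50]
ang=lambda a,b:np.degrees(np.arctan2(*(b-a)[1::-1])).round(2)
q=ray(s,cr([(142,348),(323,348),(232,259),(232,438)]),.03,o);print("seat",q.mean(0).round(4),np.linalg.norm(q[0]-q[1]),np.linalg.norm(q[2]-q[3]))
c=ray(s,cr([(120,141),(347,140),(130,541),(335,542)]),.03,o);print("holes",c.mean(0).round(4),ang(c[2],c[0]),ang(c[3],c[1]))
f=ray(s,cr([(43,62),(420,62),(64,587),(398,587)]),.01,o);print("foot",f.mean(0).round(4),ang(f[2],f[0]),ang(f[3],f[1]))
g=ray(s,cr([(238,163),(235,555)]),.056,o);print("tips",g.mean(0).round(4),ang(g[1],g[0]),np.linalg.norm(g[0]-g[1]))
g=ray(s,cr([(233,166),(233,522)]),.036,o);print("collars",g.mean(0).round(4),ang(g[1],g[0]),np.linalg.norm(g[0]-g[1]))
Rt=cv2.Rodrigues(o['eef_rot'])[0];print("toolx",np.degrees(np.arctan2(Rt[1,0],Rt[0,0])))
E
python3 - <<'E'
from h import *
im=cv2.imread("pics/w4.png")
crop(im,200,195,110,100,6,"pics/c6.png")
E
```

```text
seat [0.5424 0.0224 0.03  ] 0.035863273904900655 0.03526847339555946
holes [0.5423 0.0222 0.03  ] 5.74 5.41
foot [0.5418 0.0223 0.01  ] 5.67 5.6
tips [0.5425 0.022  0.056 ] 5.32 0.0697735071702988
collars [0.5428 0.0224 0.036 ] 5.71 0.06842951893676573
toolx 5.455803708282163
```

View pics/c6.png

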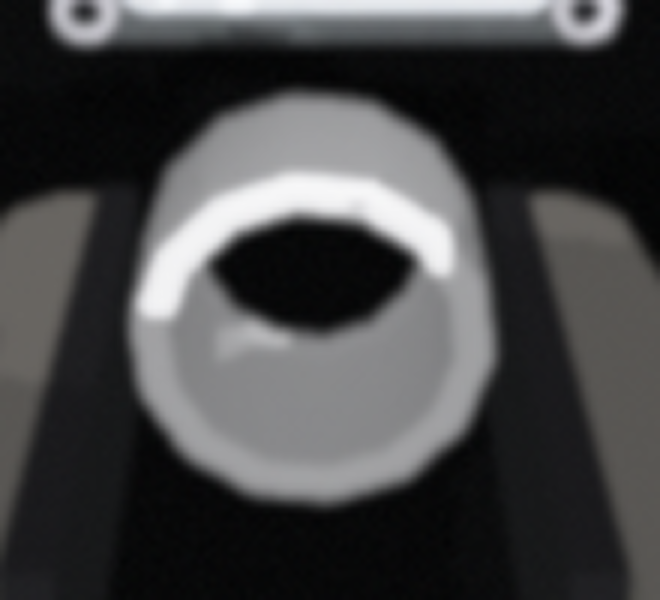

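```bash
python3 - <<'E'
from h import *
import pickle
o,s=pickle.load(open("w4.pkl","rb"))
p=(np.array([(313.5,338),(130,338),(497,338),(313,172),(313,505)])+.5)/6-.5+[200,195]
z=o['eef_pos'][2]
for dz in(.0008,.002):
  q=ray(s,p,z+dz,o);print((q[0]-o['eef_pos']).round(4),np.linalg.norm(q[1]-q[2]),np.linalg.norm(q[3]-q[4]))
E
```

```text
[ 0.0002 -0.0001  0.0008] 0.03368123304359286 0.033942280890218106
[ 0.0008 -0.      0.002 ] 0.033425472921866504 0.03368453848865822
```

```bash
python3 -m handwheel '[[[25,1,0],0.003,28],[[50,1.5,0],0.003,28],[[50.3,1.5,-30],0.003,28],[[50.3,1.5,-55],0.003,28],[[50.3,1.5,-64],0.003,28],[[50.3,1.5,-64],0.003,28],[[50.3,1.5,-64],0.003,28],[[50.3,1.5,-64],0.003,28]]'; python3 look.py w5
```

```text
clock: 4.95
eef_pos: [0.5431, 0.0234, 0.0624]
eef_rot: [3.138, 0.156, 0.003]
ft_force: [-0.5, 0.0, 0.2]
width: 0.0339
4.95 [0.5431 0.0234 0.0624] jaw axis deg -84.3 tool z [ 1.9e-03  1.0e-04 -1.0e+00] F [-0.5  0.   0.2] w 0.0339
```

View pics/w5.png

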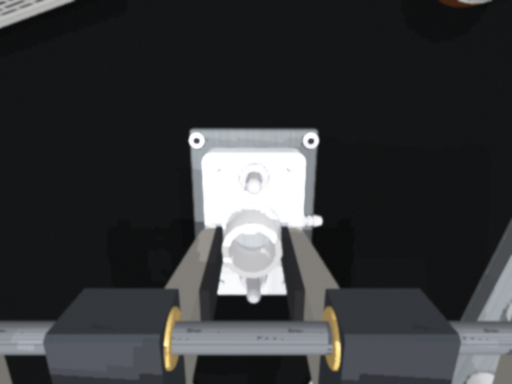

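The sleeve hangs between the two pins. I'll measure the pin tips to check the seat position.

```bash
python3 - <<'E'
from h import *
crop(cv2.imread("pics/w5.png"),180,120,150,190,3.1,"pics/c7.png")
E
```

```text
(no output)
```

View pics/c7.png

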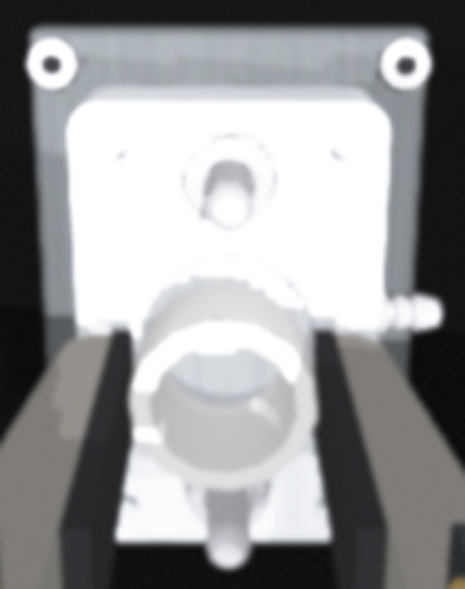

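```bash
python3 - <<'E'
from h import *
import pickle
o,s=pickle.load(open("w5.pkl","rb"))
cr=lambda p:(np.array(p,float)+.5)/3.1-.5+[180,120]
# pin: nose shoulder z~.0535 centre
g=ray(s,cr([(230,207),(229,551)]),.055,o);print("tips",g.mean(0).round(4),np.linalg.norm(g[0]-g[1]))
g=ray(s,cr([(121,155),(336,155),(129,498),(323,498)]),.03,o);print("holes",g.mean(0).round(4),g.round(4))
q=ray(s,cr([(131,407),(319,407),(225,322),(225,490)]),o['eef_pos'][2]+.0008,o);print("sleeve",q.mean(0).round(4),np.linalg.norm(q[0]-q[1]),np.linalg.norm(q[2]-q[3]))
p=proj(s,[[.5424,.0223,.03],[.5424,.0223,.056]],o);print((p-[180,120])*3.1)
E
```

```text
tips [0.5429 0.0222 0.055 ] 0.07017057991387553
holes [0.5426 0.0225 0.03  ] [[ 0.5792  0.0474  0.03  ]
 [ 0.5834  0.0049  0.03  ]
 [ 0.5017  0.0402  0.03  ]
 [ 0.506  -0.0026  0.03  ]]
sleeve [0.5431 0.023  0.0632] 0.03339549208100705 0.03308315246348392
[[226.8083778  335.68076829]
 [227.49796533 392.28698265]]
```

```bash
python3 -m handwheel '[[[-0.3,-0.8,0],0,28],[[-0.3,-0.8,-4],0,28],[[-0.3,-0.8,-8],0,28],[[-0.3,-0.8,-12],0,28],[[-0.3,-0.8,-12],0,28],[[-0.3,-0.8,-12],0,28]]'; python3 -c "
from bench import readout;o=readout.get_obs();print(o['eef_pos'],o['ft_force'])"
```

```text
clock: 5.6
eef_pos: [0.5417, 0.0228, 0.0489]
eef_rot: [3.138, 0.157, -0.001]
ft_force: [0.3, -1.2, 0.4]
width: 0.0337
[0.54168231 0.02278111 0.04890821] [ 0.30083348 -1.1548733   0.43411146]
```

```bash
python3 -m handwheel '[[[0.3,-0.2,-2],0,28],[[0.3,-0.2,-4],0,28],[[0.3,-0.2,-5.5],0,28],[[0.3,-0.2,-6.5],0,28],[[0.3,-0.2,-6.5],0,28],[[0.3,-0.2,-6.5],0,28]]'; python3 look.py w6
```

```text
clock: 6.2
eef_pos: [0.5422, 0.0226, 0.0431]
eef_rot: [3.138, 0.157, -0.0]
ft_force: [-1.5, -0.1, 5.9]
width: 0.0335
6.2 [0.5422 0.0226 0.0431] jaw axis deg -84.28 tool z [-0. -0. -1.] F [-1.5 -0.1  5.9] w 0.0335
```

Contact is at 0.0431 m, against a predicted 0.0432 m for fully home. I'll push slightly, then release and check.

```bash
python3 -m handwheel '[[[0,0,-1],0,28],[[0,0,-1],0,28],[[0,0,-0.5],0,46],[[0,0,0],0,46],[[0,0,0],0,46],[[0,0,10],0,46],[[0,0,50],0,46],[[-30,0,80],0,46],[[-60,0,80],0,46],[[-60,0,80],0,46],[[-60,0,80],0,46],[[-60,0,80],0,46]]'; python3 look.py w7
```

```text
clock: 7.45
eef_pos: [0.4833, 0.0226, 0.1229]
eef_rot: [3.138, 0.157, 0.002]
ft_force: [0.7, -0.2, -0.0]
width: 0.0458
7.45 [0.4833 0.0226 0.1229] jaw axis deg -84.28 tool z [ 0.001  0.    -1.   ] F [ 0.7 -0.2 -0. ] w 0.0458
```

View pics/w7.png

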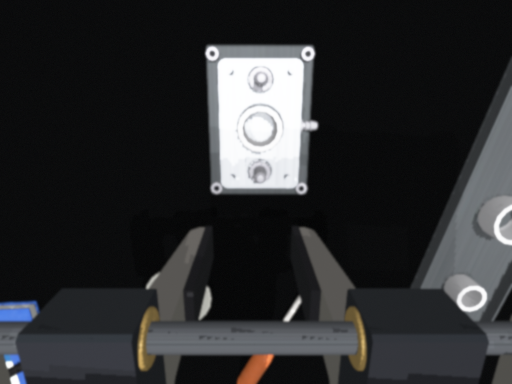

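```bash
python3 - <<'E'
from h import *
crop(cv2.imread("pics/w7.png"),200,40,124,155,4.5-.7,"pics/c8.png")
import pickle
o,s=pickle.load(open("w7.pkl","rb"))
t=np.linspace(0,2*np.pi,8,endpoint=False)
im=cv2.imread("pics/w7.png");k=6;c=cv2.resize(im[90:170,210:310],None,fx=k,fy=k,interpolation=cv2.INTER_CUBIC)
for z,col in((.044,(0,0,255)),(.047,(0,255,0))):
  for d in(.034,):
    tt=np.linspace(0,2*np.pi,60)
    P=np.c_[.5425+d/2*np.cos(tt),.0223+d/2*np.sin(tt),0*tt+z]
    q=(proj(s,P,o)-[210,90]+.5)*k-.5
    cv2.polylines(c,[q.astype(np.int32)],True,col,1)
cv2.imwrite("pics/c9.png",c)
E
```

```text
(no output)
```

View pics/c9.png

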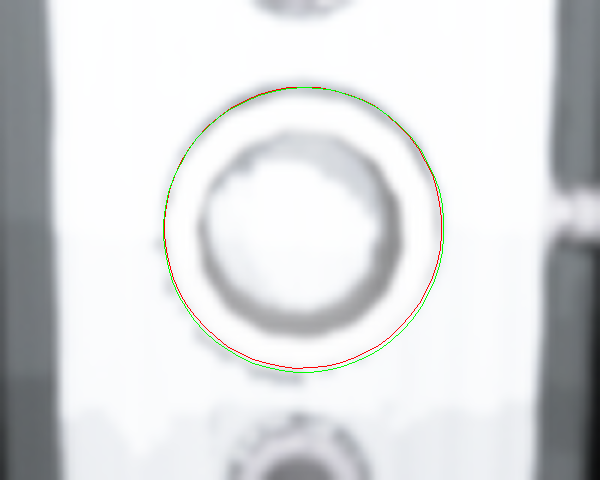

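The sleeve stands upright and concentric in the seat, at the height it should have. Now to the upper half.

```bash
python3 -m handwheel '[[[-5,45,10],0.05,50],[[-10,90,20],0.1,50],[[-18,135,20],0.16,50],[[-24,180,20],0.22,50],[[-30,225,20],0.272,50],[[-32,265,20],0.272,50],[[-32,265,20],0.272,50],[[-32,265,20],0.272,50],[[-32,265,20],0.272,50],[[-32,265,20],0.272,50]]'; python3 look.py w8;python3 - <<'E'
from h import *
crop(cv2.imread("pics/w8.png"),176,60,160,160,3.7,"pics/c10.png")
E
```

```text
clock: 8.5
eef_pos: [0.4503, 0.2864, 0.1424]
eef_rot: [3.087, 0.578, -0.001]
ft_force: [0.9, -0.5, 0.1]
width: 0.05
8.5 [0.4503 0.2864 0.1424] jaw axis deg -68.78 tool z [-6.e-04 -5.e-04 -1.e+00] F [ 0.9 -0.5  0.1] w 0.05
```

View pics/w8.png

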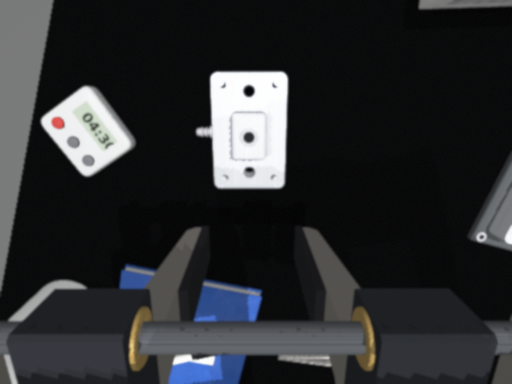

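View pics/c10.png

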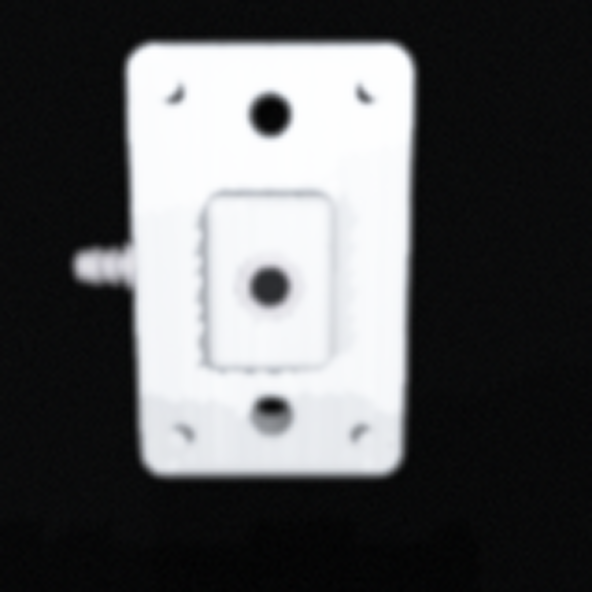

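```bash
python3 - <<'E'
from h import *
import pickle
o,s=pickle.load(open("w8.pkl","rb"))
cr=lambda p:(np.array(p,float)+.5)/3.7-.5+[176,60]
ang=lambda a,b:np.degrees(np.arctan2(*(b-a)[1::-1])).round(2)
g=ray(s,cr([(270,115),(271.5,415)]),.022,o);print("holes",g.mean(0).round(4),ang(g[1],g[0]),np.linalg.norm(g[0]-g[1]))
print("boss",ray(s,cr((269,287)),.048,o).round(4))
b=ray(s,cr([(206,192),(332,190),(206,369),(332,369)]),.048,o);print(b.mean(0).round(4),ang(b[2],b[0]),ang(b[3],b[1]),np.linalg.norm(b[0]-b[1]),np.linalg.norm(b[0]-b[2]))
b=ray(s,cr([(126,90),(415,90),(137,430),(402,430)]),.022,o);print(ang(b[2],b[0]),ang(b[3],b[1]),np.linalg.norm(b[0]-b[1]),b.mean(0))
Rt=cv2.Rodrigues(o['eef_rot'])[0];print("toolx",np.degrees(np.arctan2(Rt[1,0],Rt[0,0])))
E
```

```text
holes [0.4965 0.307  0.022 ] 21.4 0.06963061589146716
boss [[0.496 0.307 0.048]]
[0.497  0.3074 0.048 ] 20.18 21.98 0.026304791694410006 0.037514149190447266
21.0 20.85 0.06493252682399075 [0.49717468 0.30742976 0.022     ]
toolx 21.218982700749066
```

```bash
python3 -m handwheel '[[[46.4,20.7,-10],0,46],[[46.4,20.7,-50],0,46],[[46.4,20.7,-85],0,46],[[46.4,20.7,-97],0,46],[[46.4,20.7,-97],0,46],[[46.4,20.7,-97],0,46],[[46.4,20.7,-97],0,46]]'; python3 look.py w9;python3 - <<'E'
from h import *
crop(cv2.imread("pics/w9.png"),166,100,180,220,2.7,"pics/c11.png")
E
```

```text
clock: 9.25
eef_pos: [0.4977, 0.3088, 0.0475]
eef_rot: [-3.087, -0.58, -0.004]
ft_force: [0.8, -0.3, -0.4]
width: 0.0461
9.25 [0.4977 0.3088 0.0475] jaw axis deg -68.71 tool z [ 0.0024  0.0015 -1.    ] F [ 0.8 -0.3 -0.4] w 0.0461
```

View pics/c11.png

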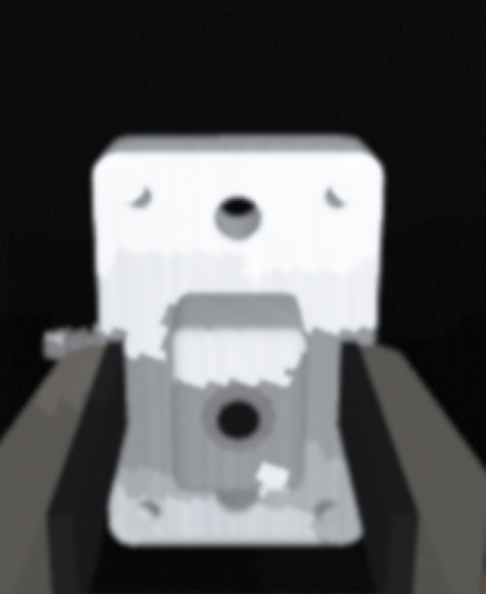

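```bash
python3 -m handwheel '[[[-0.5,-0.5,-7],0,46],[[-0.5,-0.5,-12.5],0,46],[[-0.5,-0.5,-12.5],0,46],[[-0.5,-0.5,-12.5],0,46]]'; python3 look.py w10; python3 - <<'E'
from h import *
import pickle
o,s=pickle.load(open("w9.pkl","rb"))
cr=lambda p:(np.array(p,float)+.5)/2.7-.5+[166,100]
print(ray(s,cr((238,420)),.048,o))
E
```

```text
clock: 9.7
eef_pos: [0.4962, 0.3079, 0.0334]
eef_rot: [-3.087, -0.581, -0.001]
ft_force: [-0.5, -0.1, 5.3]
width: 0.0459
9.7 [0.4962 0.3079 0.0334] jaw axis deg -68.69 tool z [ 4.e-04  2.e-04 -1.e+00] F [-0.5 -0.1  5.3] w 0.0459
[[0.49569144 0.30677191 0.048     ]]
```

```bash
python3 -m handwheel '[[[0,-0.5,1],0,46],[[0,-0.5,1],0,46],[[0,-0.5,1],0,20],[[0,-0.5,1],0,20],[[0,-0.5,1],0,20],[[0,-0.5,1],0,20],[[0,-0.5,1],0,20],[[0,-0.5,1],0,20]]' 40; python3 look.py w11
```

```text
clock: 10.55
eef_pos: [0.496, 0.3072, 0.0341]
eef_rot: [3.087, 0.581, -0.0]
ft_force: [-0.3, -0.2, -1.9]
width: 0.0276
10.55 [0.496  0.3072 0.0341] jaw axis deg -68.7 tool z [-2.e-04 -1.e-04 -1.e+00] F [-0.3 -0.2 -1.9] w 0.0276
```

```bash
python3 -m handwheel '[[[0,0,20],0,20],[[0,0,60],0,20],[[0,0,100],0,20],[[0,0,100],0,20],[[0,0,100],0,20],[[0,0,100],0,20]]' 40; python3 look.py w12
```

```text
clock: 11.2
eef_pos: [0.4951, 0.3067, 0.1328]
eef_rot: [3.087, 0.581, -0.003]
ft_force: [-0.3, -1.0, -1.6]
width: 0.0278
11.2 [0.4951 0.3067 0.1328] jaw axis deg -68.7 tool z [-0.002  -0.0012 -1.    ] F [-0.3 -1.  -1.6] w 0.0278
```

View pics/w12.png

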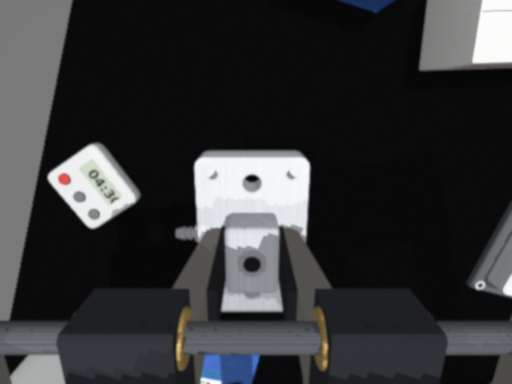

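```bash
python3 - <<'E'
from h import *
crop(cv2.imread("pics/w12.png"),176,140,150,150,4,"pics/c12.png")
E
```

```text
(no output)
```

View pics/c12.png

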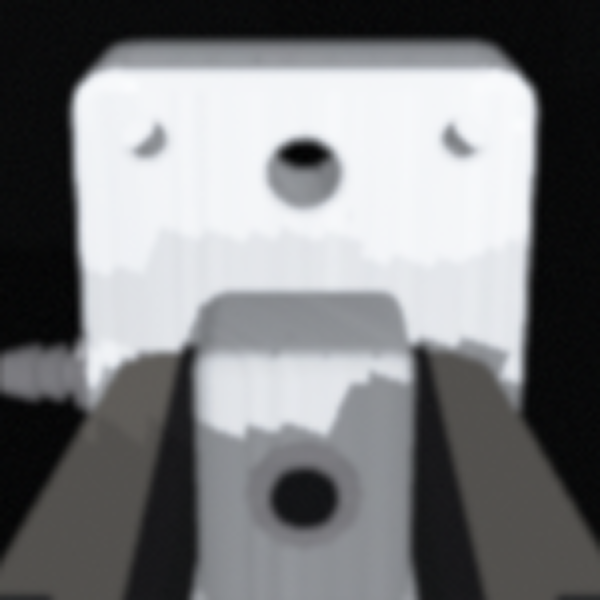

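```bash
python3 - <<'E'
from h import *
import pickle
o,s=pickle.load(open("w12.pkl","rb"))
cr=lambda p:(np.array(p,float)+.5)/4-.5+[176,140]
Rt=cv2.Rodrigues(o['eef_rot'])[0];z=o['eef_pos'][2]
L=lambda P:((P-o['eef_pos'])@Rt*1000).round(2)
print("fronthole (x y z tool mm)",L(ray(s,cr((304,173)),z-.0121,o)),"w",L(ray(s,cr([(267,173),(342,173)]),z-.0121,o)))
print("boss",L(ray(s,cr((304,497)),z+.0139,o)))
print("edges",L(ray(s,cr([(73,110),(537,110),(304,68),(83,300),(526,300)]),z-.0121,o)))
E
```

```text
fronthole (x y z tool mm) [[35.54 -0.09 12.02]] w [[35.54 -5.24 12.02]
 [35.54  5.2  12.02]]
boss [[ -0.27  -0.08 -13.9 ]]
edges [[ 44.49 -31.76  11.99]
 [ 44.52  31.85  12.01]
 [ 50.34  -0.1   11.99]
 [ 16.6  -31.8   12.05]
 [ 16.62  31.8   12.08]]
```

```bash
python3 -m handwheel '[[[8,-45,0],-0.05,20],[[16,-90,0],-0.1,20],[[24,-135,0],-0.15,20],[[32,-180,0],-0.2,20],[[40,-225,0],-0.25,20],[[45,-265,0],-0.274,20],[[47.3,-284.4,0],-0.274,20],[[47.3,-284.4,-15],-0.274,20],[[47.3,-284.4,-30],-0.274,20],[[47.3,-284.4,-30],-0.274,20],[[47.3,-284.4,-30],-0.274,20],[[47.3,-284.4,-30],-0.274,20]]' 40; python3 look.py w13;python3 - <<'E'
from h import *
crop(cv2.imread("pics/w13.png"),166,110,180,200,3,"pics/c13.png")
E
```

```text
clock: 12.45
eef_pos: [0.5435, 0.0231, 0.1043]
eef_rot: [-3.138, -0.154, 0.0]
ft_force: [0.3, 0.4, -1.0]
width: 0.0277
12.45 [0.5435 0.0231 0.1043] jaw axis deg -84.38 tool z [-1.e-04  0.e+00 -1.e+00] F [ 0.3  0.4 -1. ] w 0.0277
```

View pics/c13.png

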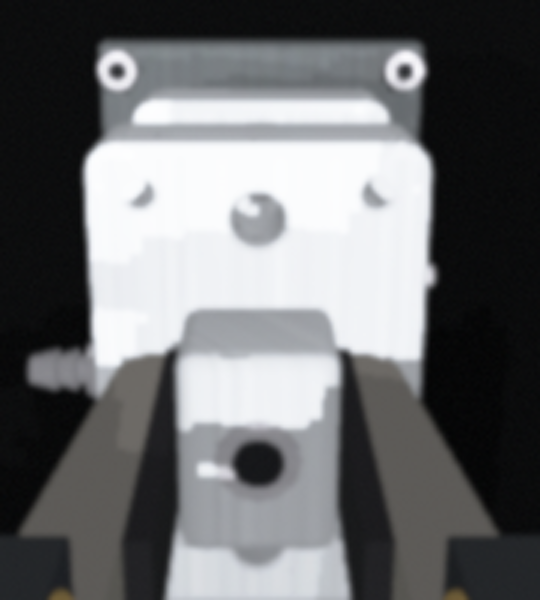

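```bash
python3 - <<'E'
from h import *
import pickle
o4,s4=pickle.load(open("w4.pkl","rb"))
cr4=lambda p:(np.array(p,float)+.5)/4-.5+[198,50]
f=ray(s4,cr4([(43,62),(420,62)]),.01,o4)
o,s=pickle.load(open("w13.pkl","rb"))
cr=lambda p:(np.array(p,float)+.5)/3-.5+[166,110]
g=ray(s,cr([(117,71),(405,71)]),.01,o)
print(f.round(4),g.round(4)); print((g-f).mean(0)*1000)
Rt=cv2.Rodrigues(o['eef_rot'])[0]
z=o['eef_pos'][2]
h=ray(s,cr((258.5,219)),z-.0121,o); print("hole",h.round(4), "target pin a",.5427+.035*np.cos(np.radians(5.6)),.0223+.035*np.sin(np.radians(5.6)))
for P in([.5427,.0223],[.5424,.0223]):
  c=np.array([*P,.056])+.035*np.array([np.cos(.0977),np.sin(.0977),0]); print("pin tip pred crop px",(proj(s,c,o)-[166,110]+.5)*3-.5)
print("tool x",np.degrees(np.arctan2(Rt[1,0],Rt[0,0])))
E
```

```text
[[ 0.5933  0.0654  0.01  ]
 [ 0.6005 -0.0099  0.01  ]] [[ 0.5927  0.0651  0.01  ]
 [ 0.6001 -0.0101  0.01  ]]
[-0.46082069 -0.21560772  0.        ]
hole [[0.5789 0.0265 0.0922]] target pin a 0.5775329589993641 0.02571540149157023
pin tip pred crop px [[261.23340174 181.80497615]]
pin tip pred crop px [[261.09897841 183.11434029]]
tool x 5.624307735791029
```

```bash
python3 -m handwheel '[[[-1,-0.7,-5],0,20],[[-1,-0.7,-9],0,20],[[-1,-0.7,-9],0,20],[[-1,-0.7,-9],0,20]]' 40; python3 look.py w14;python3 -m handwheel '[[[0,0,-3],0,20],[[0,0,-6],0,20],[[0,0,-8],0,20],[[0,0,-8],0,20],[[0,0,-8],0,20]]' 40; python3 look.py w15
```

```text
clock: 12.9
eef_pos: [0.5422, 0.0222, 0.0951]
eef_rot: [-3.138, -0.154, 0.0]
ft_force: [0.4, 0.7, -2.5]
width: 0.0276
12.9 [0.5422 0.0222 0.0951] jaw axis deg -84.39 tool z [-3.e-04 -0.e+00 -1.e+00] F [ 0.4  0.7 -2.5] w 0.0276
clock: 13.45
eef_pos: [0.5423, 0.0221, 0.0871]
eef_rot: [3.138, 0.154, -0.0]
ft_force: [-0.0, -0.0, -2.9]
width: 0.0273
13.45 [0.5423 0.0221 0.0871] jaw axis deg -84.39 tool z [-2.e-04 -0.e+00 -1.e+00] F [-0.  -0.  -2.9] w 0.0273
```

```bash
python3 -m handwheel '[[[0,0,-3],0,20],[[0,0,-6],0,20],[[0,0,-6],0,20],[[0,0,-6],0,20]]' 40; python3 look.py w16
```

```text
clock: 13.9
eef_pos: [0.5423, 0.0222, 0.081]
eef_rot: [-3.138, -0.154, 0.0]
ft_force: [-0.4, 0.2, -2.2]
width: 0.0274
13.9 [0.5423 0.0222 0.081 ] jaw axis deg -84.4 tool z [-3.e-04 -0.e+00 -1.e+00] F [-0.4  0.2 -2.2] w 0.0274
```

```bash
python3 -c "
from h import *
crop(cv2.imread('pics/w16.png'),166,110,180,200,3,'pics/c16.png')"
```

```text
(no output)
```

View pics/c16.png

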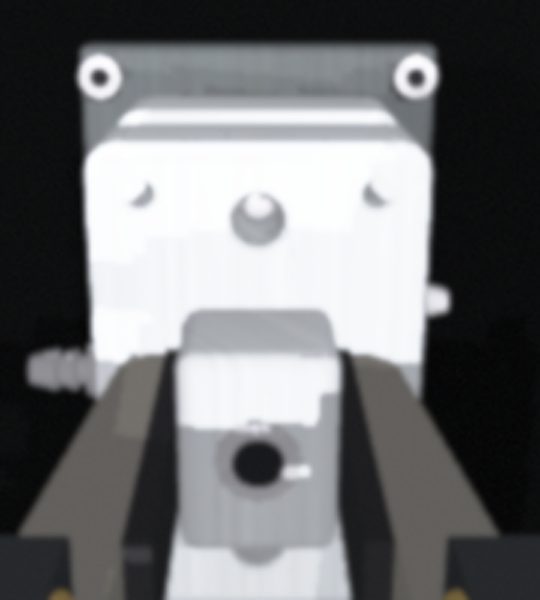

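The pin is centred in the dowel hole, with the plate 9 mm onto the pins and no side force. Going down further.

```bash
python3 -m handwheel '[[[0,0,-3],0,20],[[0,0,-6],0,20],[[0,0,-9],0,20],[[0,0,-9],0,20],[[0,0,-9],0,20]]' 40; python3 -m handwheel '[[[0,0,-2],0,20],[[0,0,-4],0,20],[[0,0,-6],0,20],[[0,0,-7],0,20],[[0,0,-7],0,20],[[0,0,-7],0,20]]' 50
```

```text
clock: 14.45
eef_pos: [0.5423, 0.0222, 0.0721]
eef_rot: [-3.138, -0.154, 0.0]
ft_force: [-0.1, 0.3, -2.9]
width: 0.0279
clock: 15.05
eef_pos: [0.5425, 0.0222, 0.0657]
eef_rot: [3.138, 0.154, 0.0]
ft_force: [-2.7, 0.5, 7.0]
width: 0.0275
```

```bash
python3 -m handwheel '[[[0,0,-1],0,20],[[0,0,-2],0,20],[[0,0,-2.5],0,20],[[0,0,-2.5],0,20],[[0,0,-2.5],0,20]]' 60;python3 -m handwheel '[[[0,0,-1],0,20],[[0,0,-1],0,20],[[0,0,-1],0,20]]'
```

```text
clock: 15.55
eef_pos: [0.5425, 0.0222, 0.064]
eef_rot: [3.138, 0.154, 0.001]
ft_force: [-6.4, -0.4, 16.6]
width: 0.0276
clock: 15.85
eef_pos: [0.5425, 0.0222, 0.0639]
eef_rot: [-3.138, -0.154, -0.001]
ft_force: [-9.2, -0.2, 30.3]
width: 0.0277
```

Stiffness jumps at TCP 0.064 m, which is the predicted shut height. I'll check the closure in the pictures.

```bash
python3 look.py w17; python3 - <<'E'
from h import *
from bench import optics,readout
o=readout.get_obs();print(o['wrist_torque'],o['ft_force'])
s=optics.snapshot("scene");im=cv2.cvtColor(s["color"],cv2.COLOR_RGB2BGR)
p=proj(s,[.5425,.0222,.03])[0];print(p)
a,b=int(p[0])-50,int(p[1])-40
crop(im,a,b,100,75,8,"pics/c17.png")
crop(cv2.imread('pics/w17.png'),166,110,180,200,3,'pics/c18.png')
t=optics.snapshot("top");cv2.imwrite("pics/top1.png",cv2.cvtColor(t["color"],cv2.COLOR_RGB2BGR))
E
```

```text
15.85 [0.5425 0.0222 0.0639] jaw axis deg -84.4 tool z [ 5.e-04  0.e+00 -1.e+00] F [-9.2 -0.2 30.3] w 0.0277
[-0.06628071  1.80953927 -0.01231656] [-9.93896736 -0.20099704 29.25748582]
[279.61131237 216.84048676]
```

View pics/c17.png

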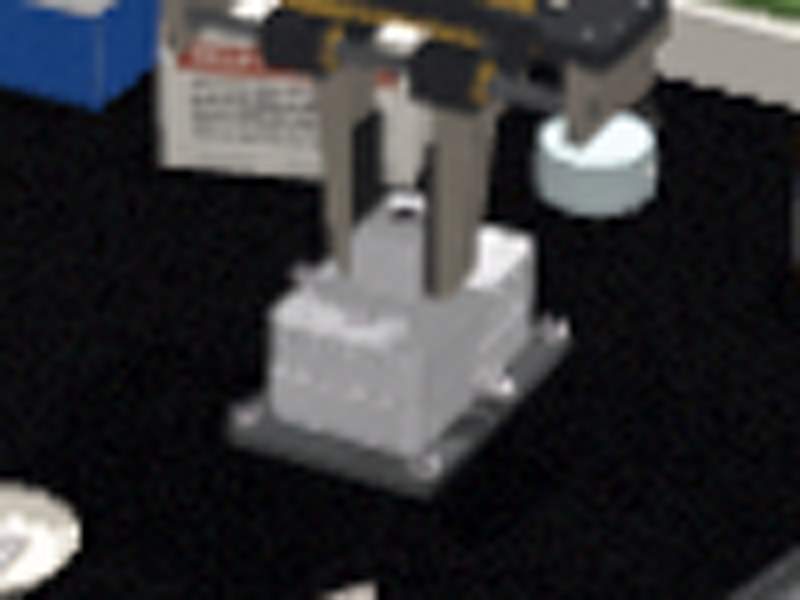

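View pics/c18.png

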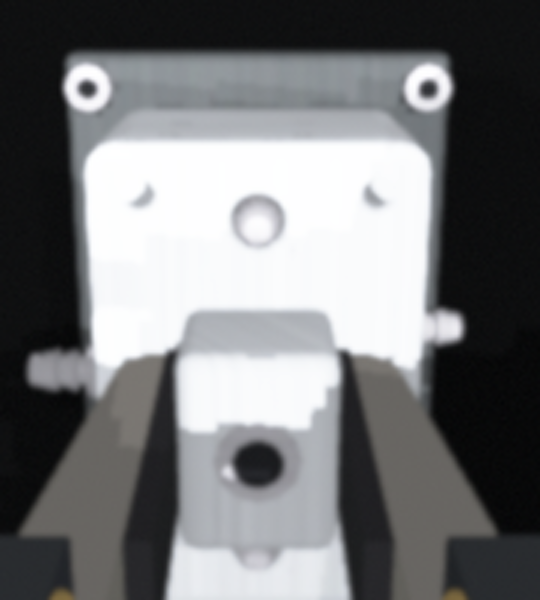

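View pics/top1.png

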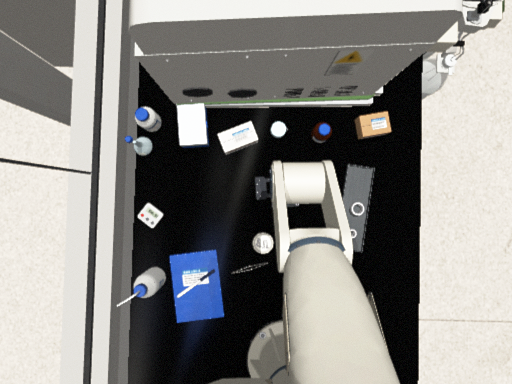

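The halves meet with no visible gap. I'll ease the 9 N side force, then recheck.

```bash
python3 -m handwheel '[[[-0.3,0,0],0,20],[[-0.6,0,0],0,20],[[-0.6,0,0],0,20],[[-0.6,0,0],0,20],[[-0.6,0,0],0,20]]' 60; python3 look.py w18; python3 -c "
from bench import readout;o=readout.get_obs();print(o['wrist_torque'],o['ft_force'])"
```

```text
clock: 16.5
eef_pos: [0.5426, 0.0222, 0.064]
eef_rot: [3.138, 0.154, 0.003]
ft_force: [-8.1, 0.1, 27.9]
width: 0.0276
16.5 [0.5426 0.0222 0.064 ] jaw axis deg -84.39 tool z [ 0.0017  0.     -1.    ] F [-8.1  0.1 27.9] w 0.0276
[-0.07969978  1.53742008 -0.00713489] [-7.00444152 -0.17678702 27.29652544]
```

The shift only tilted the tool slightly, to 0.0017 rad, so I'll revert it.

```bash
python3 -m handwheel '[[[0.3,0,0],0,20],[[0.7,0,-0.1],0,20],[[0.7,0,-0.1],0,20],[[0.7,0,-0.1],0,20],[[0.7,0,-0.1],0,20],[[0.7,0,-0.1],0,20]]' 60; python3 look.py w19; python3 -c "
from bench import readout;o=readout.get_obs();print(o['wrist_torque'],o['ft_force'])"
```

```text
clock: 17.15
eef_pos: [0.5426, 0.0222, 0.064]
eef_rot: [-3.138, -0.154, -0.001]
ft_force: [-10.7, -0.2, 30.5]
width: 0.0276
17.15 [0.5426 0.0222 0.064 ] jaw axis deg -84.4 tool z [ 4.e-04  0.e+00 -1.e+00] F [-10.7  -0.2  30.5] w 0.0276
[-0.01749952  1.89026138  0.05507966] [-11.38402133  -1.85136477  30.59852344]
```

```bash
python3 -c "
from bench import manip;print(manip.hand_in())"
```

```text
the job is handed in; nothing more can be done
None
```

The flow cell is together and was handed in at 17 s of the 61 s allowed, with the arm still pressing it shut. I can't see the verdict.

- **Sleeve:** I took the sleeve that measured about 33.5 mm across, the one furthest from the robot in the tray. It met the seat floor at TCP z = 0.0431 m, where 0.0432 m was predicted. The picture after release showed it upright, centred in the seat and at the right height.
- **Upper half:** It went over both pins without side force and compressed the springs. It then stopped hard at TCP z = 0.064 m, which is the predicted shut height. The scene and wrist pictures showed no gap, and the tool was tilted by only 0.0004 rad. I left it held at 60 N grip and about 30 N of downward push.
- **Side force:** About 10 N along x remained while pressing. My attempt to ease it only tilted the tool slightly (to 0.0017 rad), so I reversed it.
- **Rest of the bench:** The carton, beaker, bottle and timer looked unmoved in the last top view. The 40 mm and 28 mm sleeves were still in the tray, though the arm partly hid the 28 mm one.

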